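# Set the slicing guide's stop with its covered handwheel

## Task

Set the stop of the slicing guide to the red clip: first take the green-lidded jar off the guide and stand it upright on the worktop, press the yellow tab in so that the white cover springs ajar, fold the cover right back over the blue hood, then turn the handwheel by its pegs, a stretch at a time, until the stop's black pointer is level with the red clip. Leave the cover folded back, and do not shift or knock over the other things.

Things in the scene. Friction and masses are not known exactly. Their poses are not given: they have to be found in the camera images.
- guide: bread-slicing guide fixed to the worktop, 170 (x) x 264 (y) x 88 mm, turned by up to 0.15 rad. Origin: on the worktop under its middle; -x is its front (roughly towards the robot), +y its left. Right part (y -0.130 to 0.010): blue drive housing with a handwheel. Left part (y 0.014 to 0.136): wooden deck, top z 0.030, with an upright white stop, 104 mm across x, 57 mm high, that slides along y
- hood_edge (a point): front edge of the blue hood, on its top, at (0.015, -0.060, 0.088) of the guide. The hood roofs the rear half of the wheel (x 0.015 to 0.085); the white cover roofs the front half. The housing's front wall (x -0.085 to -0.080) is 84 mm high; its side walls beside the front half are 42 mm high, 65 mm from the wheel axis
- wheel_axis (a point): a point on the wheel's vertical axis, at (0, -0.060, 0.060) of the guide. Steel disc of radius 56 mm, top at z 0.036; hub radius 14 mm, up to z 0.048; four upright pegs of 18 mm diameter, top at z 0.076, centres 42 mm from the axis, 90 degrees apart, one orange, three black. Pegs pass 8 mm beneath the hood, where they cannot be reached
- wheel (a joint): angle (rad) of the handwheel, positive counter-clockwise seen from above, range -5.3 to 5.3. At 0 the orange peg points to the guide's front (-x) and the others to its sides and rear. A peg needs about 3 N sideways; the wheel stays where it is left. Every +1 rad moves the stop 8 mm to the guide's left (+y)
- stop_pointer (a point): front tip of the black pointer at the foot of the stop; it moves with the stop along the guide's y. The stop moves only through the wheel
- red_clip: red marker clip, 14 mm wide, fixed on the front edge of the deck; its origin is on the deck at its middle, its axes as the guide's. The pointer is level with it when both have the same y in the guide's frame. It may be left or right of the pointer
- grey_clip: grey marker clip of the same shape on the other side of the pointer; not wanted
- cover (a joint): angle (rad) of the white cover: 0 shut and latched, 2.8 folded right back over the hood; positive lifts its front edge up and to the rear. When the tab is pressed in, a spring lifts it to about 0.4 to 0.8 rad, unless something above is in the way; from there on a stiff hinge holds it where it is left, and a push of about 1 N moves it
- cover_edge (a point): middle of the cover's front edge. The cover is a flat plate 103 (x) x 134 (y) x 5 mm, top at z 0.0875 when shut, hinged along y at x 0.012, z 0.085 of the guide, above the middle of the wheel. The edge is 103 mm from the hinge and overhangs the housing's front wall by 6 mm when shut
- tab (a joint): travel (m) of the yellow release tab, 0 out, 0.010 fully in; the latch lets go at about 0.006. Spring: about 1 N at first, 5 N fully in; it springs back out
- tab_face (a point): middle of the front face of the yellow tab, 46 wide x 22 mm high, at (-0.107, -0.060, 0.043) of the guide when out, pressed towards the guide's +x; it stands out 22 mm from the front wall, 16 mm further than the cover's edge above it
- herb_jar: glass herb jar with a green lid, 44 mm in diameter, 100 mm high, 0.1 kg; origin at the middle of its underside. It starts standing on the shut cover of the guide
- pan_handle (a point): front end of the black handle (a bar 95 mm wide in y with its slant, 35 mm high) that juts forward from the bowls stacked on the dish rack behind the guide, 0.37 to 0.40 m above the worktop; fixed: keep the wrist and arm off it, e.g. by coming in from nearer the robot
- white_jar: spice jar with a white lid, 47 mm in diameter, 98 mm high, in front of the guide's deck; bystander, origin at its underside
- garlic_bulb: garlic bulb, 54 mm across, 53 mm high, on the front strip of worktop right of the guide; bystander, origin at its underside
- tumbler: clear glass tumbler, 81 mm in diameter, 91 mm high, left of the guide; bystander, origin at its underside
- tin: soup tin, 75 mm in diameter, 58 mm high; bystander, origin at its underside. It stands on the front strip of worktop right of the guide (x 0.335 to 0.415, y 0.15 to -0.40), which is free but for it and the garlic; behind the strip are a fixed orange bowl (y -0.06 to 0.15, 91 mm high) and the sink (y below -0.17)
- red_jar: spice jar with a red lid, 45 mm in diameter, 109 mm high, at the sink's left end; bystander, origin at its underside

How it is judged:
By the outcome, as a careful person would: the job done as asked, in the order asked, and still so for the second after the job is handed in, with the robot touching nothing.
It also fails if it takes over 72 s, if anything falls off the work surface, if the arm or the gripper's body presses on something with over 40 N, if the wrist force passes 120 N, or if a joint passes its speed limit or range.

## Robot

A 7-joint arm with a two-finger parallel gripper is mounted at the origin on a cart in front of the work surface, level with it; the furniture and walls round the work are solid. World frame = base frame: x ahead of the robot, y to its left, z up, the work surface at z = 0. Lengths are in m, angles in rad, forces in N, time in s.
With the tool pointing down it reaches from about 0.4 to 0.875 m from the base axis. Payload 19.3 kg.
Tool frame: the origin (TCP) lies at the very end of the fingers, on their centre line; the grasp point (between the pads) lies 19 mm behind it; z points along the fingers, y is the line along which they close (so a half turn about z gives the same grasp; the last joint's range is limited). The gripper opens to 85 mm and grips with 20 to 120 N. Pads are 22 mm wide; open, the fingers measure 114 mm over their backs; the gripper's body (76 mm by 85 mm) begins 54 mm behind the grasp point. The pads swing forward as they close: fully open they stand 13 mm farther back than shut.
Start: joints at [-1.186, 0.521, -0.036, 1.599, 0.021, 1.021, -0.113], TCP at [0.275, 0.561, 0.231] pointing down, gripper open.
Joint ranges: [-2.91, 2.91], [-0.3, 2.13], [-1.5, 1.42], [0.17, 2.43], [-1.26, 4.41], [0.16, 1.93], [-2.52, 2.52]. Speed limits (rad/s): [1.89, 1.89, 2.39, 2.39, 3.01, 3.01, 3.01].

## Interface

Orientations are given as [roll, pitch, yaw] about the fixed x, y, z axes, in that order (R = Rz(yaw) Ry(pitch) Rx(roll)).
In Python, from workcell import bot gives the robot as it stands.
- The arm moves only by the shell command python3 -m crank 'ROWS' [FORCE]. ROWS is a JSON object of lists of equal length, an entry for each row: "travel": the shift along the world's x, y, z in cm, a list of three; "turn": the turn, a rotation vector about the world's x, y, z in degrees, a list of three; "gripper": the closure, from 0 (fully open) to 1 (shut). A call has exactly 5 rows; each row is the pose to reach, as a shift and turn from the pose commanded when the call began; what a row does not reach only later rows make up. A row lasts 1/10 s, in which the tool goes at most 50 mm and 8.59 degrees, less where a joint would pass 70% of its speed; a pose out of reach is approached as far as the arm can. A call with a gripper value outside its range is refused whole. The fingers move at their own pace and stop on an object; FORCE is the grip in N (left out, the last holds). Time passes only in rows, so rows that repeat a pose let the fingers close, or fill a call up. It gives the time, the measured TCP pose, the force, the opening and the grip force at its end, in the units of the state.
- bot.observe(): the state, without advancing time (a new reading comes with each control period).
- bot.grab_frame(name): name is "scene" or "top" or "wrist"; returns a dict with "pixels" (480x640x3 uint8, red, green, blue), "fx", "fy", "cx", "cy" (pixels), "extrinsics" (4x4, takes a point from world to camera coordinates). Camera axes: x right, y down, z forward; pixel columns grow to the right and rows downward; lengths in m; the calibration is good to about 2 mm. A picture is of the moment at which its call begins. There is no depth.
- bot.job_done(): hands the job in; it is judged then, once.
The state is a dict: "clock": time; "qpos": joint angles; "qd": joint speeds; "joint_efforts": joint torques, N m; "position": TCP position; "tool_rot": TCP orientation; "force": force on the tool from outside, world axes, zero at the start; "moment": the same for the moment, N m; "grip_width": finger opening in m; "finger_force": force on a finger pad.
Only numpy, scipy, OpenCV 4.12 (cv2) and the standard library are available. Lean on these libraries where they do the work, as an engineer would, in place of code of your own. Each camera call takes 0.05 s, during which the arm holds its last target. There are 200 camera calls.

## Working session

There is one attempt and no reset: what is moved stays moved. The work goes in short steps, Python scripts to look and compute and a shell command to move; the robot and the scene stay as the last step left them, time stands still between calls to the robot, and variables do not carry over. Pictures are saved under pics/ and viewed, at most 10 in all, crops included, and the job is handed in when it is done.

```bash
ls; mkdir -p pics
python3 - <<'E'
from workcell import bot
import cv2
s=bot.observe();print({k:s[k] for k in('clock','position','tool_rot','grip_width','force')})
for n in('scene','top'):
    f=bot.grab_frame(n);cv2.imwrite(f'pics/{n}0.png',f['pixels'][:,:,::-1])
    print(n,f['fx'],f['fy'],f['cx'],f['cy']);print(f['extrinsics'].round(4).tolist())
E
```

```text
pics
{'clock': 0.0, 'position': array([0.2744561 , 0.56114858, 0.23072915]), 'tool_rot': array([-3.14047846e+00,  7.93654314e-05,  2.68678557e+00]), 'grip_width': 0.08548726276085294, 'force': array([-1.20041632, -0.43789938, -0.2337036 ])}
scene 448.3270647179775 448.3270647179775 313.14316505837445 240.82395249518808
[[0.8248, -0.5654, -0.0075, -0.2915], [-0.4078, -0.5856, -0.7005, 0.4853], [0.3917, 0.5808, -0.7136, 0.9437], [0.0, 0.0, 0.0, 1.0]]
top 441.4101507518968 441.4101507518968 317.61031896929376 237.15549630936079
[[0.0099, -0.9996, -0.0254, 0.2221], [-0.9887, -0.006, -0.1497, 0.5157], [0.1495, 0.0266, -0.9884, 1.2428], [0.0, 0.0, 0.0, 1.0]]
```

View pics/scene0.png

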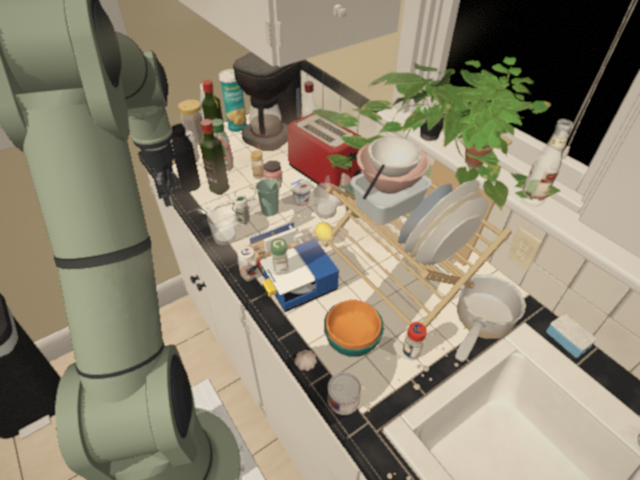

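View pics/top0.png

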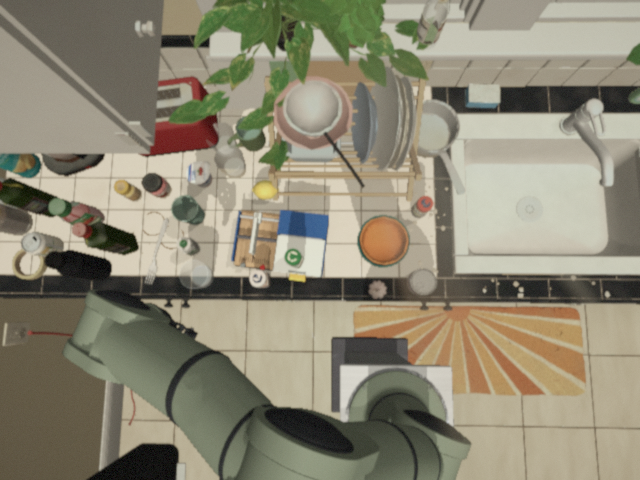

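The top view shows the guide at about cols 232–328, rows 210–280: white cover with the green lid at (293,257), tab at (297,278), garlic at (377,289), tin at (422,282). I'll enlarge the guide in both views.

Run:
```python
import cv2
a=cv2.imread('pics/top0.png')[200:300,220:345]
b=cv2.imread('pics/scene0.png')[215:315,225:350]
a=cv2.resize(a,None,fx=6,fy=6,interpolation=cv2.INTER_CUBIC);b=cv2.resize(b,None,fx=6,fy=6,interpolation=cv2.INTER_CUBIC)
cv2.imwrite('pics/a.png',a);cv2.imwrite('pics/b.png',b)
```

```text
(no output)
```

View pics/a.png

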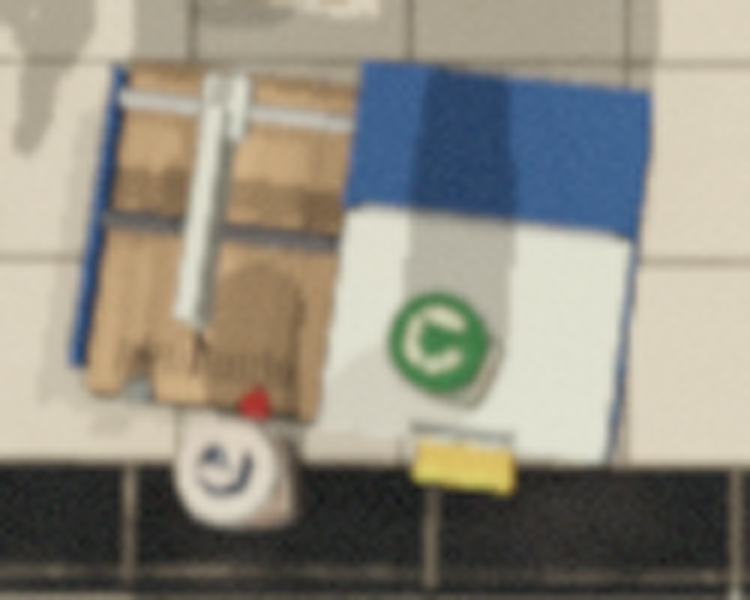

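View pics/b.png

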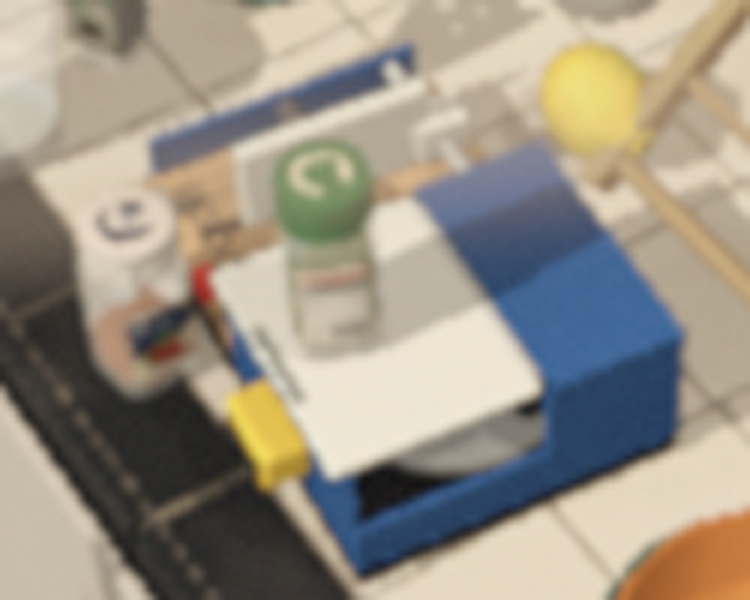

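Crop a shows the hood corners, cover front corners (315,430)/(607,465), lid (438,343), red clip (255,404) right of the pointer (~197,340), grey clip (138,390). Crop b shows the same corners from the side.

```bash
cat > h.py <<'E'
import numpy as np, cv2
from workcell import bot
from scipy.optimize import least_squares
CAM={'top':(441.41,317.61,237.155,np.array([[0.0099,-0.9996,-0.0254,0.2221],[-0.9887,-0.006,-0.1497,0.5157],[0.1495,0.0266,-0.9884,1.2428]])),
'scene':(448.327,313.143,240.824,np.array([[0.8248,-0.5654,-0.0075,-0.2915],[-0.4078,-0.5856,-0.7005,0.4853],[0.3917,0.5808,-0.7136,0.9437]]))}
def cam(f): return f['fx'],f['cx'],f['cy'],np.array(f['extrinsics'])[:3]
def proj(c,p):
    f,cx,cy,E=CAM[c] if isinstance(c,str) else c
    q=E[:,:3]@p+E[:,3]; return np.array([f*q[0]/q[2]+cx,f*q[1]/q[2]+cy])
def atz(c,uv,z):
    f,cx,cy,E=CAM[c] if isinstance(c,str) else c
    R,t=E[:,:3],E[:,3]; o=-R.T@t; d=R.T@np.array([(uv[0]-cx)/f,(uv[1]-cy)/f,1]); return o+d*(z-o[2])/d[2]
A=lambda u,v:((u+.5)/6-.5+220,(v+.5)/6-.5+200)
B=lambda u,v:((u+.5)/6-.5+225,(v+.5)/6-.5+215)
def g2w(P,p):
    c,s=np.cos(P[2]),np.sin(P[2]); return np.array([P[0]+c*p[0]-s*p[1],P[1]+s*p[0]+c*p[1],p[2]])
def w2g(P,p):
    c,s=np.cos(P[2]),np.sin(P[2]); d=np.array(p)[:2]-P[:2]; return np.array([c*d[0]+s*d[1],-s*d[0]+c*d[1],p[2]])
E
python3 - <<'E'
from h import *
T=[('top',A(362,62),(.085,.010,.088)),('top',A(651,92),(.085,-.13,.088)),('top',A(635,237),(.015,-.13,.088)),('top',A(315,430),(-.091,.007,.0875)),('top',A(607,465),(-.091,-.127,.0875)),
('scene',B(684,330),(.085,-.13,.088)),('scene',B(548,380),(.015,-.13,.088)),('scene',B(335,478),(-.091,-.127,.0875)),('scene',B(210,272),(-.091,.007,.0875)),('scene',B(365,575),(-.085,-.13,0)),('scene',B(675,440),(.085,-.13,0))]
res=lambda P:np.concatenate([proj(c,g2w(P,np.array(p)))-uv for c,uv,p in T])
s=least_squares(res,[.47,.2,0]);P=s.x;print(P,np.round(s.fun,1))
for n,uv,z in(('lid',A(438,343),.1875),('clip',A(255,404),.036),('ptr',A(197,345),.034),('grey',A(138,390),.036),('wj',A(222,470),.098)):
    w=atz('top',uv,z);print(n,w.round(4),w2g(P,w).round(4))
print('lid s',atz('scene',B(322,178),.1875).round(4))
for n,uv,z in(('garlic',(377,289),.04),('tin',(422,282),.058),('bowlL',(358,240),.09)):print(n,atz('top',uv,z).round(3))
print('axis',g2w(P,(0,-.06,.06)),'tab',g2w(P,(-.107,-.06,.043)))
E
```

```text
[ 0.50042635  0.33329036 -0.09794324] [-0.8 -0.6  0.2 -0.6  0.2 -0.4  0.5 -0.1 -0.2 -0.8  0.  -0.9  0.2  0.5
 -0.6 -1.1 -0.8 -0.3 -1.2  2.4  0.5  1. ]
lid [0.4407 0.2859 0.1875] [-0.0548 -0.053   0.1875]
clip [0.4264 0.3867 0.036 ] [-0.0789  0.0459  0.036 ]
ptr [0.4551 0.4162 0.034 ] [-0.0532  0.078   0.034 ]
grey [0.4328 0.4438 0.036 ] [-0.0781  0.1034  0.036 ]
wj [0.3909 0.3916 0.098 ] [-0.1147  0.0473  0.098 ]
lid s [0.4406 0.2826 0.1875]
garlic [0.366 0.055 0.04 ]
tin [ 0.386 -0.069  0.058]
bowlL [0.499 0.112 0.09 ]
axis [0.49455915 0.27357792 0.06      ] tab [0.38807196 0.2840411  0.043     ]
```

```bash
Z='[[0,0,0],[0,0,0],[0,0,0],[0,0,0],[0,0,0]]'
python3 -m crank '{"travel":[[2,-3,0],[4,-6.5,0],[6,-10,0],[8,-13.5,0],[10,-17,0]],"turn":[[0,0,0],[0,0,0],[0,0,0],[0,0,0],[0,0,0]],"gripper":[0,0,0,0,0]}' 40
python3 -m crank '{"travel":[[2.2,-3.5,0],[4.4,-7,0],[6.6,-10.6,0],[6.6,-10.6,0],[6.6,-10.6,0]],"turn":[[0,0,0],[0,0,0],[0,0,0],[0,0,0],[0,0,0]],"gripper":[0,0,0,0,0]}'
python3 - <<'E'
from h import *
print(atz('top',(362,187),.385)); f=bot.grab_frame('wrist');cv2.imwrite('pics/w0.png',f['pixels'][:,:,::-1]);print(f['fx'],f['cx'],f['cy'],f['extrinsics'].round(3).tolist())
E
```

```text
clock: 0.6
position: [0.3751, 0.3898, 0.2311]
tool_rot: [-3.141, -0.0, 2.687]
force: [0.8, 0.1, 0.1]
grip_width: 0.0856
finger_force: 0.0
clock: 1.1
position: [0.4408, 0.2848, 0.2312]
tool_rot: [-3.141, -0.0, 2.685]
force: [-0.6, 0.5, 0.5]
grip_width: 0.0857
finger_force: 0.0
[0.57183338 0.12239334 0.385     ]
330.388159611243 312.8097635157855 244.61594527754897 [[0.441, 0.898, -0.0, -0.449], [0.862, -0.423, 0.281, -0.296], [0.252, -0.124, -0.96, 0.303], [0.0, 0.0, 0.0, 1.0]]
```

View pics/w0.png

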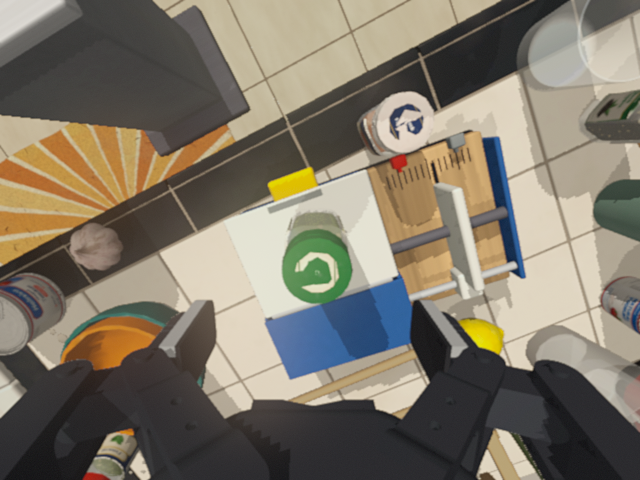

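The wrist view shows the lid centred at about (316,266), red clip (400,162), pointer tip (434,163), grey clip (457,141). The jar sits centred between the fingers.

```bash
python3 - <<'E'
from h import *
P=np.array([.5004,.3333,-.098]);c=(330.39,312.81,244.616,np.array([[0.441,0.898,0,-0.449],[0.862,-0.423,0.281,-0.296],[0.252,-0.124,-0.96,0.303]]))
for n,uv,z in(('lid',(316,268),.1875),('clip',(400,162),.036),('ptr',(434,163),.034),('grey',(457,141),.036),('tab',(294,185),.054),('hoodFL',(404,279),.088),('hoodFR',(267,319),.088)):
    w=atz(c,uv,z);print(n,w.round(4),w2g(P,w).round(4))
E
python3 -m crank '{"travel":[[0,0,-2],[0,0,-4.5],[0,0,-7],[0,0,-9],[0,0,-10.5]],"turn":[[0,0,0],[0,0,0],[0,0,0],[0,0,0],[0,0,0]],"gripper":[0,0,0,0,0]}'
python3 -m crank '{"travel":[[0,0,0],[0,0,0],[0,0,0],[0,0,0],[0,0,0]],"turn":[[0,0,0],[0,0,0],[0,0,0],[0,0,0],[0,0,0]],"gripper":[0.7,0.7,0.7,0.7,0.7]}' 30
```

```text
lid [0.4398 0.2867 0.1875] [-0.0558 -0.0523  0.1875]
clip [0.427  0.3873 0.036 ] [-0.0784  0.0466  0.036 ]
ptr [0.4431 0.4179 0.034 ] [-0.0653  0.0786  0.034 ]
grey [0.433  0.4448 0.036 ] [-0.078   0.1043  0.036 ]
tab [0.3994 0.2843 0.054 ] [-0.0957 -0.0587  0.054 ]
hoodFL [0.5192 0.3401 0.088 ] [0.0181 0.0086 0.088 ]
hoodFR [0.4996 0.2059 0.088 ] [ 0.0117 -0.1269  0.088 ]
clock: 1.65
position: [0.4393, 0.2866, 0.1249]
tool_rot: [-3.141, -0.001, 2.689]
force: [0.3, 0.1, -0.1]
grip_width: 0.0856
finger_force: 0.0
clock: 2.15
position: [0.4408, 0.2862, 0.1272]
tool_rot: [3.14, 0.0, 2.687]
force: [-1.4, 2.9, 7.3]
grip_width: 0.0426
finger_force: 25.8
```

```bash
python3 -m crank '{"travel":[[0,0,1],[0,0,3],[0,0,5],[0,-3,5.5],[0,-7,5.5]],"turn":[[0,0,0],[0,0,0],[0,0,0],[0,0,0],[0,0,0]],"gripper":[0.7,0.7,0.7,0.7,0.7]}'
python3 -m crank '{"travel":[[0,-4,0],[0,-8,0],[0,-12,0],[0,-16,0],[0,-20,0]],"turn":[[0,0,0],[0,0,0],[0,0,0],[0,0,0],[0,0,0]],"gripper":[0.7,0.7,0.7,0.7,0.7]}'
python3 -m crank '{"travel":[[0,-4,0],[0,-8,0],[0,-12,0],[0,-16,0],[-1,-20,0]],"turn":[[0,0,0],[0,0,0],[0,0,0],[0,0,0],[0,0,0]],"gripper":[0.7,0.7,0.7,0.7,0.7]}'
python3 -m crank '{"travel":[[-2.5,-4,0],[-4.5,-6.5,0],[-4.5,-6.5,0],[-4.5,-6.5,-2],[-4.5,-6.5,-4]],"turn":[[0,0,0],[0,0,0],[0,0,0],[0,0,0],[0,0,0]],"gripper":[0.7,0.7,0.7,0.7,0.7]}'
```

```text
clock: 2.65
position: [0.4409, 0.2161, 0.1829]
tool_rot: [3.139, 0.001, 2.689]
force: [1.8, -0.2, -1.8]
grip_width: 0.0428
finger_force: 26.5
clock: 3.15
position: [0.4404, 0.0138, 0.1822]
tool_rot: [3.141, 0.001, 2.687]
force: [0.7, 0.7, -2.1]
grip_width: 0.0433
finger_force: 26.4
clock: 3.65
position: [0.431, -0.1863, 0.1822]
tool_rot: [3.141, 0.001, 2.687]
force: [-0.3, 0.3, -0.3]
grip_width: 0.0431
finger_force: 26.4
clock: 4.15
position: [0.3861, -0.2497, 0.1419]
tool_rot: [3.141, 0.002, 2.686]
force: [0.0, -0.3, -0.8]
grip_width: 0.0433
finger_force: 26.6
```

```bash
python3 -m crank '{"travel":[[0,0,-2.5],[0,0,-5],[0,0,-7.5],[0,0,-9],[0,0,-9.6]],"turn":[[0,0,0],[0,0,0],[0,0,0],[0,0,0],[0,0,0]],"gripper":[0.7,0.7,0.7,0.7,0.7]}'
python3 -m crank '{"travel":[[0,0,-0.2],[0,0,-0.4],[0,0,-0.5],[0,0,-0.6],[0,0,-0.6]],"turn":[[0,0,0],[0,0,0],[0,0,0],[0,0,0],[0,0,0]],"gripper":[0.7,0.7,0.7,0.7,0.7]}'
```

```text
clock: 4.65
position: [0.3855, -0.2491, 0.0446]
tool_rot: [3.141, -0.001, 2.687]
force: [0.4, 0.1, -1.0]
grip_width: 0.043
finger_force: 26.5
clock: 5.15
position: [0.3865, -0.25, 0.0402]
tool_rot: [3.142, 0.002, 2.687]
force: [2.0, -0.7, 7.9]
grip_width: 0.0428
finger_force: 23.4
```

```bash
python3 -m crank '{"travel":[[0,0,0],[0,0,0],[0,0,0],[0,0,3],[0,0,7]],"turn":[[0,0,0],[0,0,0],[0,0,0],[0,0,0],[0,0,0]],"gripper":[0,0,0,0,0]}'
python3 -m crank '{"travel":[[0,0,4.5],[0,0,9],[2,4,9],[4,8,9],[5,12,9]],"turn":[[0,0,0],[0,0,0],[0,0,0],[0,0,0],[0,0,0]],"gripper":[0,0,0,0,0]}'
python3 - <<'E'
from h import *
f=bot.grab_frame('wrist');cv2.imwrite('pics/w1.png',f['pixels'][:,:,::-1])
E
```

```text
clock: 5.65
position: [0.3845, -0.2491, 0.109]
tool_rot: [-3.141, -0.004, 2.687]
force: [-0.1, -0.1, 0.9]
grip_width: 0.0856
finger_force: 0.0
clock: 6.15
position: [0.4367, -0.1279, 0.1998]
tool_rot: [3.141, 0.001, 2.687]
force: [1.8, -0.8, -0.8]
grip_width: 0.0856
finger_force: 0.0
```

View pics/w1.png

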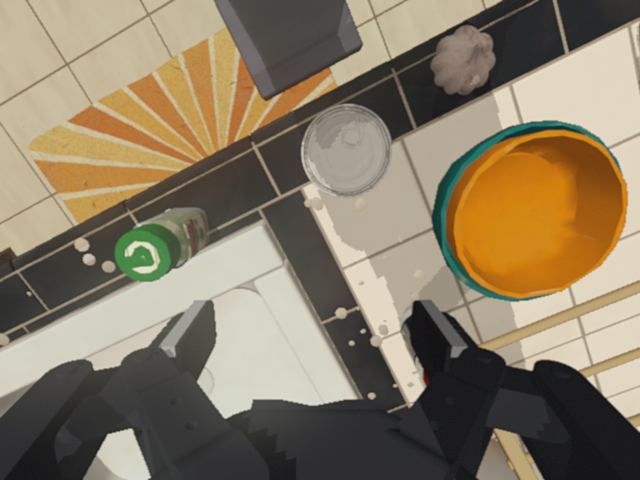

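The jar stands upright on the front strip, lid at about (147,250), clear of the tin. Next I'll go to the tab with the gripper shut.

```bash
python3 -m crank '{"travel":[[0,4.5,0],[0,9,0],[0,13.5,0],[0,18,0],[0,22.5,0]],"turn":[[0,0,4],[0,0,8],[0,0,12],[0,0,16],[0,0,20]],"gripper":[1,1,1,1,1]}'
python3 -m crank '{"travel":[[-1,4.5,0],[-4,9,0],[-6,13,0],[-8.5,17,0],[-8.5,19,0]],"turn":[[0,0,0],[0,0,0],[0,0,0],[0,0,0],[0,0,0]],"gripper":[1,1,1,1,1]}'
python3 -m crank '{"travel":[[0,0,-4],[0,0,-8],[0,0,-12],[0,0,-15],[0,0,-16.5]],"turn":[[0,0,0],[0,0,0],[0,0,0],[0,0,0],[0,0,0]],"gripper":[1,1,1,1,1]}'
```

```text
clock: 6.7
position: [0.4352, 0.0971, 0.1995]
tool_rot: [3.142, 0.0, 3.039]
force: [1.5, -0.7, -0.4]
grip_width: 0.0127
finger_force: 0.0
clock: 7.2
position: [0.3475, 0.2885, 0.1995]
tool_rot: [3.141, -0.001, 3.041]
force: [1.0, -0.6, 0.7]
grip_width: 0.0001
finger_force: 0.0
clock: 7.7
position: [0.3496, 0.2846, 0.032]
tool_rot: [-3.139, -0.002, 3.036]
force: [-1.1, 0.4, 0.7]
grip_width: -0.0003
finger_force: 0.0
```

```bash
python3 -m crank '{"travel":[[0.6,0,0],[1.2,-0.1,0],[1.8,-0.2,0],[2.3,-0.2,0],[2.6,-0.3,0]],"turn":[[0,0,0],[0,0,0],[0,0,0],[0,0,0],[0,0,0]],"gripper":[1,1,1,1,1]}'
python3 -m crank '{"travel":[[0.2,0,0],[0.4,0,0],[0.6,0,0],[0.7,0,0],[0.7,0,0]],"turn":[[0,0,0],[0,0,0],[0,0,0],[0,0,0],[0,0,0]],"gripper":[1,1,1,1,1]}'
```

```text
clock: 8.2
position: [0.3776, 0.2826, 0.035]
tool_rot: [3.14, 0.001, 3.035]
force: [-2.6, 0.6, 0.1]
grip_width: -0.0001
finger_force: 0.9
clock: 8.7
position: [0.3834, 0.2823, 0.0342]
tool_rot: [-3.141, -0.0, 3.036]
force: [-3.9, -2.0, 1.3]
grip_width: -0.0001
finger_force: 1.8
```

```bash
python3 -m crank '{"travel":[[0.1,0,0],[0.2,0,0],[0.2,0,0],[0.2,0,0],[0.2,0,0]],"turn":[[0,0,0],[0,0,0],[0,0,0],[0,0,0],[0,0,0]],"gripper":[1,1,1,1,1]}'
python3 -m crank '{"travel":[[-1,0,0],[-2,0,0],[-3,0.3,0],[-4,0.4,0],[-4,0.4,0]],"turn":[[0,0,0],[0,0,0],[0,0,0],[0,0,0],[0,0,0]],"gripper":[1,1,1,1,1]}'
python3 - <<'E'
from h import *
f=bot.grab_frame('scene');i=f['pixels'][195:325,205:365,::-1];cv2.imwrite('pics/s1.png',cv2.resize(i,None,fx=4,fy=4,interpolation=cv2.INTER_CUBIC))
E
```

```text
clock: 9.2
position: [0.3853, 0.2822, 0.0342]
tool_rot: [-3.141, -0.0, 3.036]
force: [-5.6, -1.9, 0.6]
grip_width: -0.0
finger_force: 2.2
clock: 9.7
position: [0.3441, 0.2869, 0.0344]
tool_rot: [-3.141, -0.0, 3.038]
force: [0.1, -0.5, -0.4]
grip_width: -0.0001
finger_force: 0.0
```

View pics/s1.png

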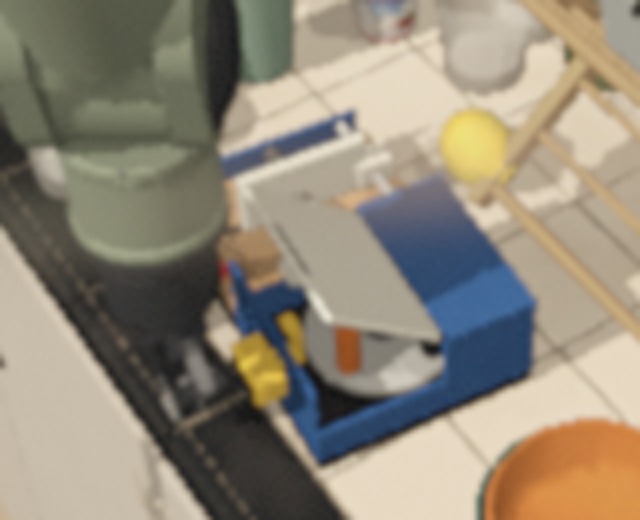

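The cover is ajar: front corners at crop (250,188) and (325,318). The orange peg is at (347,350).

Run:
```python
from h import *
P=np.array([.5004,.3333,-.098]);C=lambda u,v:np.array([205+u/4,195+v/4])
pt=lambda t,y:g2w(P,np.array([.012-.103*np.cos(t),y,.085+.103*np.sin(t)]))
for uv,y in((C(250,188),.007),(C(325,318),-.127)):
    e=[(np.linalg.norm(proj('scene',pt(t,y))-uv),t) for t in np.arange(0,1.2,.02)];print(min(e))
g=w2g(P,atz('scene',C(347,330),.076));print(g,np.degrees(np.arctan2(-(g[1]+.06),-g[0])))
t=.6;print(pt(t,-.05))
```

```text
(np.float64(3.136417872509331), np.float64(0.7000000000000001))
(np.float64(0.3695426448908776), np.float64(0.68))
[-0.03628563 -0.08648658  0.076     ] 36.12745853126154
[0.42284858 0.2906834  0.14315817]
```

```bash
python3 -m crank '{"travel":[[0,0.3,3],[0,0.6,6],[0,1,8],[3,1,8],[6,1,8]],"turn":[[0,0,0],[0,0,0],[0,0,0],[0,0,0],[0,0,0]],"gripper":[1,1,1,1,1]}'
python3 -m crank '{"travel":[[1.2,-0.1,0.2],[2.4,-0.2,1.2],[3.6,-0.3,2.2],[5,-0.5,2.9],[6.3,-0.6,3.5]],"turn":[[0,0,0],[0,0,0],[0,0,0],[0,0,0],[0,0,0]],"gripper":[1,1,1,1,1]}'
```

```text
clock: 10.25
position: [0.4069, 0.2969, 0.1154]
tool_rot: [3.14, 0.002, 3.037]
force: [0.6, 0.2, 1.2]
grip_width: 0.0003
finger_force: 0.0
clock: 10.75
position: [0.4691, 0.2901, 0.1497]
tool_rot: [-3.141, -0.0, 3.035]
force: [-0.8, -0.1, 0.3]
grip_width: 0.0001
finger_force: 0.1
```

```bash
python3 -m crank '{"travel":[[1.4,-0.1,0.3],[2.8,-0.3,0.5],[3.9,-0.4,0.2],[4.9,-0.5,-0.2],[5.7,-0.6,-0.7]],"turn":[[0,0,0],[0,0,0],[0,0,0],[0,0,0],[0,0,0]],"gripper":[1,1,1,1,1]}'
python3 -m crank '{"travel":[[0.7,-0.1,-0.6],[1.3,-0.1,-1.4],[1.7,-0.2,-2.1],[2,-0.2,-2.9],[2.3,-0.2,-3.5]],"turn":[[0,0,0],[0,0,0],[0,0,0],[0,0,0],[0,0,0]],"gripper":[1,1,1,1,1]}'
python3 - <<'E'
from h import *
f=bot.grab_frame('scene');i=f['pixels'][155:325,190:370,::-1];cv2.imwrite('pics/s2.png',cv2.resize(i,None,fx=3.5,fy=3.5,interpolation=cv2.INTER_CUBIC))
E
```

```text
clock: 11.25
position: [0.526, 0.2843, 0.1417]
tool_rot: [-3.141, -0.0, 3.036]
force: [0.1, -0.4, -0.2]
grip_width: -0.0003
finger_force: 0.1
clock: 11.75
position: [0.5485, 0.2824, 0.1064]
tool_rot: [-3.141, -0.001, 3.036]
force: [-1.0, -0.9, -0.3]
grip_width: 0.0003
finger_force: 0.5
```

View pics/s2.png

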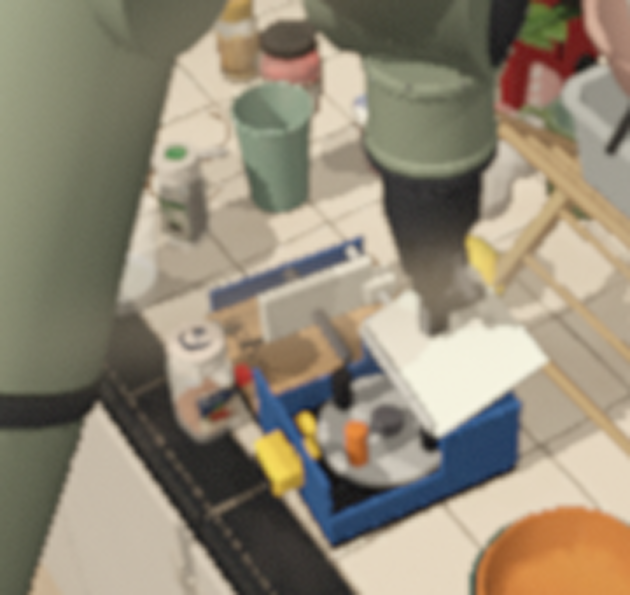

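The cover is folded back over the hood (free right corner at (547,358), hinge end (437,432)) and the wheel is exposed. The orange peg is at (355,440). I'll check the cover angle.

Run:
```python
from h import *
P=np.array([.5004,.3333,-.098]);C=lambda u,v:np.array([190+u/3.5,155+v/3.5])
pt=lambda t,y:g2w(P,np.array([.012-.103*np.cos(t),y,.085+.103*np.sin(t)]))
for uv,y in((C(547,358),-.127),):
    e=[(np.linalg.norm(proj('scene',pt(t,y))-uv),t) for t in np.arange(1.5,3.2,.02)];print(min(e))
s=bot.observe();p=w2g(P,s['position']);print(p,s['qpos'])
```

```text
(np.float64(0.07693861658045356), np.float64(2.820000000000001))
[ 0.05294181 -0.04622259  0.10564795] [-0.50346066  0.66044131 -0.09980733  1.71822408  0.08810963  0.76870404
  0.81908423]
```

```bash
python3 -m crank '{"travel":[[0,0,-0.3],[0.1,0,-0.6],[0.1,0,-0.6],[0,0,1],[-1,0.1,4]],"turn":[[0,0,0],[0,0,0],[0,0,0],[0,0,0],[0,0,0]],"gripper":[1,1,1,1,1]}'
python3 -m crank '{"travel":[[-2,0.1,3],[-5,0.2,6],[-8,0.4,9],[-10,0.6,9],[-10,0.6,9]],"turn":[[0,0,0],[0,0,0],[0,0,0],[0,0,0],[0,0,0]],"gripper":[0.6,0.6,0.6,0.6,0.6]}'
python3 - <<'E'
from h import *
f=bot.grab_frame('wrist');cv2.imwrite('pics/w2.png',f['pixels'][:,:,::-1]);print(f['fx'],f['cx'],f['cy'],f['extrinsics'].round(4).tolist())
E
```

```text
clock: 12.3
position: [0.5382, 0.2828, 0.1466]
tool_rot: [-3.14, -0.002, 3.035]
force: [-0.6, 0.5, 0.4]
grip_width: -0.0005
finger_force: 0.0
clock: 12.8
position: [0.4366, 0.2903, 0.2387]
tool_rot: [3.14, 0.001, 3.038]
force: [0.3, 0.3, -0.1]
grip_width: 0.0342
finger_force: 0.0
330.388159611243 312.8097635157855 244.61594527754897 [[0.1029, 0.9947, 0.0019, -0.3334], [0.9543, -0.0992, 0.282, -0.427], [0.2807, -0.0272, -0.9594, 0.2713], [0.0, 0.0, 0.0, 1.0]]
```

View pics/w2.png

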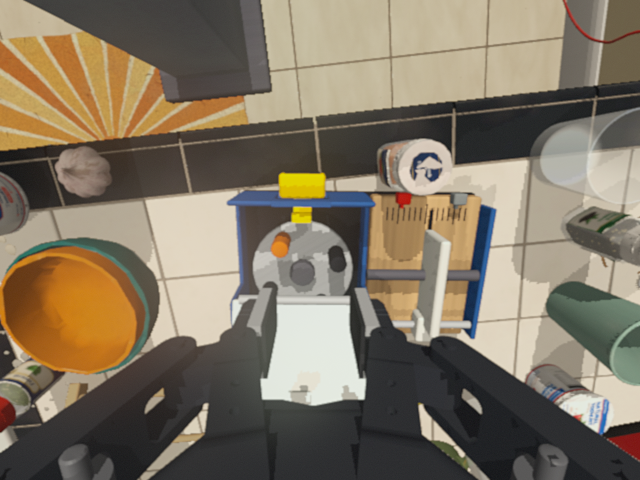

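The wrist view shows the orange peg at about (281,244), a black peg at (337,259), hub (302,272), red clip (404,199), pointer tip (431,210), grey clip (460,199). One viewing is left, so I'll measure numerically from here.

```bash
cat >> h.py <<'E'
P=np.array([.5004,.3333,-.098])
def blob(img,lo,hi,box):
    x0,y0,x1,y1=box; h=cv2.cvtColor(img,cv2.COLOR_RGB2HSV)[y0:y1,x0:x1]
    m=cv2.inRange(h,lo,hi); n,l,st,c=cv2.connectedComponentsWithStats(m); k=1+st[1:,4].argmax(); return c[k]+[x0,y0],st[k]
E
python3 - <<'E'
from h import *
img=cv2.imread('pics/w2.png')[:,:,::-1].copy()
c=(330.39,312.81,244.616,np.array([[0.1029,0.9947,0.0019,-0.3334],[0.9543,-0.0992,0.282,-0.427],[0.2807,-0.0272,-0.9594,0.2713]]))
o,so=blob(img,(5,120,100),(20,255,255),(255,215,330,265));r,sr=blob(img,(0,150,100),(5,255,255),(385,180,425,215));print(o,so,r,sr)
for n,uv,z in(('orange',o,.058),('black',(337,259),.058),('hub',(302,270),.048),('clip',r,.036),('ptr',(431,209),.033),('grey',(460,199),.036)):
    g=w2g(P,atz(c,uv,z));print(n,g.round(4),np.degrees(np.arctan2(-(g[1]+.06),-g[0])).round(1),np.hypot(g[0],g[1]+.06).round(4))
g=cv2.cvtColor(img,cv2.COLOR_RGB2GRAY);print(g[196:226:2,422:442])
E
```

```text
[280.48467967 244.68802228] [ 16  17  19  26 359] [402.80225989 198.31638418] [ 11  12  16  16 177]
orange [-0.0356 -0.0825  0.058 ] 32.3 0.0421
black [-0.0199 -0.0246  0.058 ] -60.7 0.0406
hub [-0.0041 -0.0613  0.048 ] 17.3 0.0043
clip [-0.079  0.045  0.036] -53.0 0.1314
ptr [-0.067   0.0767  0.033 ] -63.9 0.1522
grey [-0.078  0.105  0.036] -64.7 0.1825
[[ 98 102 108 122 147 167 171 171 170 170 170 168 168 168 168 168 167 165
  164 165]
 [130 130 132 133 145 178 191 191 191 189 188 188 188 187 187 187 184 183
  184 185]
 [136 137 140 141 149 174 185 186 184 183 181 181 180 181 182 179 178 177
  178 179]
 [135 138 141 141 150 174 185 186 184 183 181 181 181 182 182 180 177 177
  178 180]
 [136 140 141 137 117 132 170 184 184 183 182 182 183 182 182 180 176 178
  179 181]
 [136 139 149 162 132 138 174 185 185 183 181 180 180 181 182 178 177 178
  179 181]
 [124 140 146 149 125 146 175 178 170 148 128 149 165 178 175 144 145 171
  181 180]
 [129 143 145 139 125 165 182 156 114  71  63 119 159 177 163 122 137 170
  182 178]
 [132 144 142 120 117 166 182 142  64  25  69 139 177 182 150 114 155 179
  183 177]
 [140 144 139 110 121 171 183 138  60  26  77 147 179 180 139 112 158 180
  181 163]
 [142 144 137 110 131 156 145  97  42  27  94 166 187 179 134 121 163 182
  181 158]
 [142 144 125 109 159 179 153  96  38  36 101 167 183 165 122 137 170 180
  175 136]
 [142 140 113 108 161 160 117  55  29  51 116 170 183 165 137 157 173 170
  160 137]
 [144 138 103 108 161 161 110  46  28  66 132 174 183 173 163 159 161 162
  163 164]
 [144 139 135 162 180 156  95  40  26  78 143 167 169 163 160 159 159 161
  163 163]]
```

```bash
python3 -m crank '{"travel":[[0.5,-0.9,-2.5],[1,-1.8,-5],[1.5,-2.7,-7.5],[2,-3.6,-10],[2,-3.6,-10.9]],"turn":[[0,0,8],[0,0,16],[0,0,24],[0,0,32],[0,0,33]],"gripper":[0.6,0.6,0.6,0.6,0.6]}'
python3 - <<'E'
from h import *
ps=[]
for k in range(6):
    bot.grab_frame('top'); s=bot.observe(); ps.append(np.r_[s['position'],s['tool_rot'],s['grip_width']])
print(np.mean(ps,0).round(4),np.std(ps,0).round(4))
E
```

```text
clock: 13.35
position: [0.4588, 0.2513, 0.1258]
tool_rot: [-3.141, -0.003, -2.671]
force: [-0.6, -0.4, -0.1]
grip_width: 0.0341
finger_force: 0.0
[ 4.5870e-01  2.5360e-01  1.2810e-01  2.0943e+00 -5.0000e-04 -2.6742e+00
  3.4200e-02] [2.0000e-04 8.0000e-04 1.3000e-03 2.3415e+00 1.9000e-03 1.0000e-03
 2.0000e-04]
```

```bash
python3 -m crank '{"travel":[[-0.1,0.1,-2],[-0.1,0.1,-4],[-0.1,0.1,-6],[-0.1,0.1,-7.4],[-0.1,0.1,-8.2]],"turn":[[0,0,0],[0,0,0],[0,0,0],[0,0,0],[0,0,0]],"gripper":[0.6,0.6,0.6,0.6,0.6]}'
python3 -m crank '{"travel":[[0,0,0],[0,0,0],[0,0,0],[0,0,0],[0,0,0]],"turn":[[0,0,0],[0,0,0],[0,0,0],[0,0,0],[0,0,0]],"gripper":[0.95,0.95,0.95,0.95,0.95]}' 30
```

```text
clock: 14.15
position: [0.4575, 0.2548, 0.0459]
tool_rot: [-3.141, -0.0, -2.672]
force: [0.6, 0.2, 0.8]
grip_width: 0.0341
finger_force: 0.0
clock: 14.65
position: [0.4574, 0.2546, 0.0464]
tool_rot: [3.141, -0.0, -2.671]
force: [-1.8, 3.3, -13.1]
grip_width: 0.0172
finger_force: 30.1
```

```bash
cat >> h.py <<'E'
def arc(f0,steps):
    a=np.radians(f0-5.6); b=a+np.radians(steps); return np.round(-4.2*np.c_[np.cos(b)-np.cos(a),np.sin(b)-np.sin(a)],2).tolist()
E
python3 -c "
from h import *
n=np.arange(1,6)*-8.4
print(arc(33,n));print(arc(-9,n))"
```

```text
[[-0.24, 0.57], [-0.4, 1.16], [-0.47, 1.77], [-0.45, 2.39], [-0.34, 2.99]]
[[0.2, 0.58], [0.48, 1.13], [0.84, 1.63], [1.26, 2.07], [1.75, 2.45]]
```

```bash
python3 -m crank '{"travel":[[-0.24,0.57,0],[-0.4,1.16,0],[-0.47,1.77,0],[-0.45,2.39,0],[-0.34,2.99,0]],"turn":[[0,0,-8.4],[0,0,-16.8],[0,0,-25.2],[0,0,-33.6],[0,0,-42]],"gripper":[0.95,0.95,0.95,0.95,0.95]}'
python3 -m crank '{"travel":[[0.2,0.58,0],[0.48,1.13,0],[0.84,1.63,0],[1.26,2.07,0],[1.75,2.45,0]],"turn":[[0,0,-8.4],[0,0,-16.8],[0,0,-25.2],[0,0,-33.6],[0,0,-42]],"gripper":[0.95,0.95,0.95,0.95,0.95]}'
```

```text
clock: 15.15
position: [0.4549, 0.2843, 0.0465]
tool_rot: [3.141, 0.001, 2.872]
force: [7.6, -1.0, -20.1]
grip_width: 0.0173
finger_force: 29.7
clock: 15.65
position: [0.4727, 0.3081, 0.0464]
tool_rot: [3.141, 0.001, 2.139]
force: [6.9, -7.8, -17.1]
grip_width: 0.0168
finger_force: 30.1
```

```bash
python3 -m crank '{"travel":[[0,0,0],[0,0,0],[0,0,0],[0,0,3],[0,0,7]],"turn":[[0,0,0],[0,0,0],[0,0,0],[0,0,0],[0,0,0]],"gripper":[0.68,0.68,0.68,0.68,0.68]}'
python3 -m crank '{"travel":[[0,-1,0.5],[-0.3,-2,0.5],[-0.6,-3,0.5],[-1,-4,0.5],[-1.29,-5.79,0.5]],"turn":[[0,0,8.5],[0,0,17],[0,0,25.5],[0,0,34],[0,0,42.5]],"gripper":[0.6,0.6,0.6,0.6,0.6]}'
python3 -m crank '{"travel":[[0,0,0],[0,0,0],[0,0,0],[0,0,0],[0,0,0]],"turn":[[0,0,8.5],[0,0,17],[0,0,25.5],[0,0,34],[0,0,42.5]],"gripper":[0.6,0.6,0.6,0.6,0.6]}'
python3 -m crank '{"travel":[[0,0,0],[0,0,-2],[0,0,-4],[0,0,-4],[0,0,-4]],"turn":[[0,0,5],[0,0,5],[0,0,5],[0,0,5],[0,0,5]],"gripper":[0.6,0.6,0.6,0.6,0.6]}'
python3 - <<'E'
from h import *
ps=[]
for k in range(4):
    f=bot.grab_frame('wrist'); s=bot.observe(); ps.append(np.r_[s['position'],s['tool_rot'],s['grip_width']])
print(np.mean(ps,0).round(4)); c=cam(f); img=f['pixels']
cv2.imwrite('pics/w3.png',img[:,:,::-1])
for n,p in(('clip',(-.079,.0455,.036)),('ptr',(-.066,.066,.033)),('peg38',(-.042*np.cos(np.radians(38)),-.06-.042*np.sin(np.radians(38)),.07))): print(n,proj(c,g2w(P,np.array(p))))
E
```

```text
clock: 16.15
position: [0.4708, 0.308, 0.1161]
tool_rot: [-3.139, 0.0, 2.148]
force: [-0.2, -0.0, 0.6]
grip_width: 0.0271
finger_force: 0.0
clock: 16.65
position: [0.4585, 0.2513, 0.1218]
tool_rot: [3.141, 0.0, 2.897]
force: [-0.1, -0.4, 0.5]
grip_width: 0.0343
finger_force: 0.0
clock: 17.15
position: [0.4589, 0.2508, 0.1218]
tool_rot: [-3.141, 0.001, -2.646]
force: [-1.2, -0.1, 1.0]
grip_width: 0.0337
finger_force: 0.0
clock: 17.65
position: [0.4588, 0.2509, 0.0818]
tool_rot: [3.142, -0.0, -2.566]
force: [0.8, -0.0, 0.6]
grip_width: 0.0342
finger_force: 0.0
[ 4.5920e-01  2.5120e-01  8.2300e-02 -3.1415e+00  1.3000e-03 -2.5662e+00
  3.4000e-02]
clip [516.09793399 336.12227835]
ptr [519.25397886 363.4799732 ]
peg38 [314.55005264 293.42913599]
```

```bash
python3 -m crank '{"travel":[[0,0,-1],[0,0,-2],[0,0,-3],[0,0,-3.6],[0,0,-3.6]],"turn":[[0,0,0],[0,0,0],[0,0,0],[0,0,0],[0,0,0]],"gripper":[0.6,0.6,0.6,0.6,0.6]}'
python3 -m crank '{"travel":[[0,0,0],[0,0,0],[0,0,0],[0,0,0],[0,0,0]],"turn":[[0,0,0],[0,0,0],[0,0,0],[0,0,0],[0,0,0]],"gripper":[0.95,0.95,0.95,0.95,0.95]}' 30
python3 -c "
from h import *
n=np.arange(1,6)*-8.4
print(arc(38.3,n));print(arc(-3.7,n))"
```

```text
clock: 18.35
position: [0.4582, 0.2507, 0.0441]
tool_rot: [3.142, -0.002, -2.566]
force: [-0.2, 0.2, 0.2]
grip_width: 0.0343
finger_force: 0.0
clock: 18.85
position: [0.4588, 0.251, 0.0454]
tool_rot: [3.142, 0.0, -2.567]
force: [0.2, -0.4, -3.7]
grip_width: 0.017
finger_force: 29.4
[[-0.29, 0.54], [-0.5, 1.12], [-0.63, 1.72], [-0.67, 2.33], [-0.61, 2.95]]
[[0.14, 0.6], [0.37, 1.17], [0.68, 1.7], [1.07, 2.18], [1.52, 2.6]]
```

```bash
python3 -m crank '{"travel":[[-0.29,0.54,0],[-0.5,1.12,0],[-0.63,1.72,0],[-0.67,2.33,0],[-0.61,2.95,0]],"turn":[[0,0,-8.4],[0,0,-16.8],[0,0,-25.2],[0,0,-33.6],[0,0,-42]],"gripper":[0.95,0.95,0.95,0.95,0.95]}'
python3 -m crank '{"travel":[[0.14,0.6,0],[0.37,1.17,0],[0.68,1.7,0],[1.07,2.18,0],[1.52,2.6,0]],"turn":[[0,0,-8.4],[0,0,-16.8],[0,0,-25.2],[0,0,-33.6],[0,0,-42]],"gripper":[0.95,0.95,0.95,0.95,0.95]}'
python3 -m crank '{"travel":[[0,0,0],[0,0,0],[0,0,0],[0,0,3],[0,0,7]],"turn":[[0,0,0],[0,0,0],[0,0,0],[0,0,0],[0,0,0]],"gripper":[0.68,0.68,0.68,0.68,0.68]}'
```

```text
clock: 19.35
position: [0.4534, 0.2805, 0.0454]
tool_rot: [3.141, 0.001, 2.977]
force: [7.0, -2.6, -11.1]
grip_width: 0.0169
finger_force: 29.7
clock: 19.85
position: [0.469, 0.3061, 0.0454]
tool_rot: [3.14, 0.001, 2.244]
force: [8.8, -6.4, -9.0]
grip_width: 0.0172
finger_force: 29.7
clock: 20.35
position: [0.4669, 0.3055, 0.1149]
tool_rot: [-3.138, -0.0, 2.252]
force: [-0.5, 0.4, 0.9]
grip_width: 0.0273
finger_force: 0.0
```

```bash
python3 -m crank '{"travel":[[0,1,2],[-0.5,3,4],[-1,5,5],[-2,7,5],[-3,8,5]],"turn":[[0,0,8.5],[0,0,17],[0,0,25.5],[0,0,34],[0,0,42.5]],"gripper":[0.6,0.6,0.6,0.6,0.6]}'
cat >> h.py <<'E'
def rect(name,x0=-.095,x1=-.045,y0=.02,y1=.12,z=.034,s=5000):
    f=bot.grab_frame(name);c=cam(f)
    g=[(x1,y1),(x1,y0),(x0,y0),(x0,y1)]  # image: up=+x, left=+y
    src=np.float32([proj(c,g2w(P,np.array([a,b,z]))) for a,b in g]); w,h=int((y1-y0)*s),int((x1-x0)*s)
    return cv2.warpPerspective(f['pixels'],cv2.getPerspectiveTransform(src,np.float32([(0,0),(w,0),(w,h),(0,h)])),(w,h),flags=cv2.INTER_CUBIC)
E
python3 - <<'E'
from h import *
r=rect('wrist');cv2.imwrite('pics/r1.png',r[:,:,::-1])
hsv=cv2.cvtColor(r,cv2.COLOR_RGB2HSV);m=cv2.inRange(hsv,(0,150,80),(7,255,255))|cv2.inRange(hsv,(174,150,80),(180,255,255))
n,l,st,ce=cv2.connectedComponentsWithStats(m);k=1+st[1:,4].argmax();print('red',st[k],'y',.12-ce[k][0]/5000,'edges',.12-st[k][0]/5000,.12-(st[k][0]+st[k][2])/5000,'x',-.045-ce[k][1]/5000)
g=cv2.cvtColor(r,cv2.COLOR_RGB2GRAY);n,l,st,ce=cv2.connectedComponentsWithStats((g<50).astype('u1'))
for k in range(1,n):
    if st[k,4]>60:print('dark',st[k],'y',round(.12-ce[k][0]/5000,4),'x',round(-.045-ce[k][1]/5000,4))
E
```

```text
clock: 20.85
position: [0.4373, 0.388, 0.1659]
tool_rot: [3.14, 0.0, 3.001]
force: [-1.0, -0.4, 0.5]
grip_width: 0.034
finger_force: 0.0
red [ 344  116   68   42 1647] y 0.04459939283545841 edges 0.051199999999999996 0.037599999999999995 x -0.0734093503339405
dark [  0 197  60   8 358] y 0.1149 x -0.0852
```

Run:
```python
import cv2,numpy as np
g=cv2.cvtColor(cv2.imread('pics/r1.png'),cv2.COLOR_BGR2GRAY);print('y mm',[round(120-c/5,1) for c in range(290,430,5)])
for v in range(0,130,6):print(round(-45-v/5,1),g[v,290:430:5])
```

```text
y mm [62.0, 61.0, 60.0, 59.0, 58.0, 57.0, 56.0, 55.0, 54.0, 53.0, 52.0, 51.0, 50.0, 49.0, 48.0, 47.0, 46.0, 45.0, 44.0, 43.0, 42.0, 41.0, 40.0, 39.0, 38.0, 37.0, 36.0, 35.0]
-45.0 [120 119 119 118 118 119 121 111  90  88 100 119 131 136 138 139 138 139
 138 137 136 131 129 131 132 134 135 136]
-46.2 [120 119 118 118 117 119 120 103  62  60  86 119 137 141 139 138 138 138
 139 138 134 132 131 130 132 134 135 136]
-47.4 [120 118 118 118 118 119 120 103  65  62  94 130 142 140 138 139 138 138
 139 138 134 132 131 130 132 134 136 136]
-48.6 [120 119 118 118 118 119 121 102  67  60  91 130 143 140 138 137 139 140
 138 137 134 134 130 130 133 133 136 136]
-49.8 [119 119 119 117 118 120 119 103  67  60  92 132 143 140 138 138 138 138
 139 137 136 133 130 131 133 134 135 137]
-51.0 [120 119 118 118 118 120 119 101  67  61  95 133 142 141 139 139 139 139
 139 136 132 132 130 130 133 135 136 136]
-52.2 [120 121 122 121 125 127 120  99  66  63  96 134 142 140 140 139 138 139
 134 114 108 126 133 132 133 135 136 136]
-53.4 [122 128 136 138 138 136 122  98  65  64  99 136 142 141 140 139 139 139

[... 1035 characters left out ...]
9 128 119  94  66  71 116 145 138 101 104 138 142 142
 136 104 107 132 134 135 128  97 107 135]
-65.4 [137 102 104 139 141 132 119  93  65  72 119 145 139 106 107 138 143 142
 135 101 106 133 135 135 128  98 110 137]
-66.6 [137 102 105 139 141 131 116  89  70  87 118 142 138 107 109 140 143 143
 135  97 105 134 135 136 127  99 113 138]
-67.8 [138 112 109 140 140 130 114  89  98 130 134 142 137 104 111 139 137 131
 122  95 107 136 136 135 128  96 114 139]
-69.0 [140 124 118 139 139 129 116 100 116 142 143 143 136 108 115 139 125 105
  97  91 112 136 136 135 126 101 116 138]
-70.2 [142 139 135 140 140 137 133 130 136 141 142 143 141 131 134 140 120  97
  94  94 115 138 136 136 134 127 133 139]
```

```bash
python3 -m crank '{"travel":[[0.5,-2.8,0],[1,-5.6,0],[1.5,-8.4,0],[2,-11.2,0],[2.45,-14,0]],"turn":[[0,0,8.5],[0,0,17],[0,0,25.5],[0,0,34],[0,0,42.5]],"gripper":[0.6,0.6,0.6,0.6,0.6]}'
python3 -m crank '{"travel":[[0,0,0],[0,0,-2],[0,0,-4],[0,0,-6],[0,0,-8]],"turn":[[0,0,4.2],[0,0,4.2],[0,0,4.2],[0,0,4.2],[0,0,4.2]],"gripper":[0.6,0.6,0.6,0.6,0.6]}'
python3 - <<'E'
from h import *
ps=[]
for k in range(4):
    bot.grab_frame('wrist'); s=bot.observe(); ps.append(np.r_[s['position'],s['tool_rot'][2]])
print(np.mean(ps,0).round(4))
n=np.arange(1,6)*-8
print(arc(44.2,n));print(arc(4.2,[-6,-12,-18,-21,-23.7]))
E
```

```text
clock: 21.4
position: [0.4625, 0.2447, 0.1655]
tool_rot: [-3.141, 0.0, -2.544]
force: [0.5, -0.3, -0.2]
grip_width: 0.0341
finger_force: 0.0
clock: 21.9
position: [0.4625, 0.2458, 0.0848]
tool_rot: [-3.141, 0.0, -2.476]
force: [0.6, -0.5, -0.4]
grip_width: 0.0342
finger_force: 0.0
[ 0.4617  0.2456  0.0841 -2.4762]
[[-0.33, 0.48], [-0.6, 1.01], [-0.78, 1.56], [-0.89, 2.14], [-0.92, 2.72]]
[[0.03, 0.44], [0.11, 0.87], [0.24, 1.29], [0.32, 1.5], [0.4, 1.68]]
```

```bash
python3 -m crank '{"travel":[[0,0.15,-0.5],[0,0.15,-1.5],[0,0.15,-2.8],[0,0.15,-3.8],[0,0.15,-3.8]],"turn":[[0,0,0.5],[0,0,0.5],[0,0,0.5],[0,0,0.5],[0,0,0.5]],"gripper":[0.6,0.6,0.6,0.6,0.6]}'
python3 -m crank '{"travel":[[0,0,0],[0,0,0],[0,0,0],[0,0,0],[0,0,0]],"turn":[[0,0,0],[0,0,0],[0,0,0],[0,0,0],[0,0,0]],"gripper":[0.95,0.95,0.95,0.95,0.95]}' 30
python3 -m crank '{"travel":[[-0.33,0.48,0],[-0.6,1.01,0],[-0.78,1.56,0],[-0.89,2.14,0],[-0.92,2.72,0]],"turn":[[0,0,-8],[0,0,-16],[0,0,-24],[0,0,-32],[0,0,-40]],"gripper":[0.95,0.95,0.95,0.95,0.95]}'
python3 -m crank '{"travel":[[0.03,0.44,0],[0.11,0.87,0],[0.24,1.29,0],[0.32,1.5,0],[0.4,1.68,0]],"turn":[[0,0,-6],[0,0,-12],[0,0,-18],[0,0,-21],[0,0,-23.7]],"gripper":[0.95,0.95,0.95,0.95,0.95]}'
python3 -m crank '{"travel":[[0,0,0],[0,0,0],[0,0,0],[0,0,0],[0,0,0]],"turn":[[0,0,0],[0,0,0],[0,0,0],[0,0,0],[0,0,0]],"gripper":[0.68,0.68,0.68,0.68,0.68]}'
python3 -m crank '{"travel":[[0,0,3],[0,0,7],[0,3,10],[-1,6,12],[-1.8,9,12]],"turn":[[0,0,0],[0,0,4],[0,0,8],[0,0,14],[0,0,20]],"gripper":[0.6,0.6,0.6,0.6,0.6]}'
python3 - <<'E'
from h import *
r=rect('wrist');f=bot.grab_frame('wrist');cv2.imwrite('pics/r2.png',r[:,:,::-1])
E=np.array(f['extrinsics']);print('cam g',w2g(P,-E[:3,:3].T@E[:3,3]))
hsv=cv2.cvtColor(r,cv2.COLOR_RGB2HSV);m=cv2.inRange(hsv,(0,150,80),(7,255,255))|cv2.inRange(hsv,(174,150,80),(180,255,255))
n,l,st,ce=cv2.connectedComponentsWithStats(m);k=1+st[1:,4].argmax();print('red',st[k],'y',.12-ce[k][0]/5000,'edges',.12-st[k][0]/5000,.12-(st[k][0]+st[k][2])/5000)
g=cv2.cvtColor(r,cv2.COLOR_RGB2GRAY);print([round(120-c/5,1) for c in range(330,430,5)])
for v in range(0,130,12):print(round(-45-v/5,1),g[v,330:430:5])
E
```

```text
clock: 22.6
position: [0.4615, 0.2475, 0.0456]
tool_rot: [3.141, -0.002, -2.467]
force: [0.1, 0.5, 0.9]
grip_width: 0.0341
finger_force: 0.0
clock: 23.1
position: [0.4623, 0.2479, 0.0473]
tool_rot: [3.142, -0.0, -2.467]
force: [-0.2, 1.2, -8.7]
grip_width: 0.0169
finger_force: 29.5
clock: 23.6
position: [0.4539, 0.275, 0.0474]
tool_rot: [-3.142, 0.001, 3.112]
force: [8.6, -2.5, -16.6]
grip_width: 0.0168
finger_force: 29.6
clock: 24.1
position: [0.4582, 0.2912, 0.0473]
tool_rot: [3.142, 0.002, 2.701]
force: [8.2, -5.4, -11.7]
grip_width: 0.0169
finger_force: 30.1
clock: 24.6
position: [0.4572, 0.292, 0.0474]
tool_rot: [3.141, -0.0, 2.705]
force: [0.6, -0.3, 0.6]
grip_width: 0.0276
finger_force: 0.0
clock: 25.1
position: [0.4398, 0.3839, 0.1704]
tool_rot: [3.138, 0.003, 3.057]
force: [1.1, 0.6, -0.8]
grip_width: 0.0342
finger_force: 0.0
cam g [-0.13970305  0.04582772  0.31160386]
red [ 342  115   70   50 2029] y 0.044589847215377024 edges 0.05159999999999999 0.037599999999999995
[54.0, 53.0, 52.0, 51.0, 50.0, 49.0, 48.0, 47.0, 46.0, 45.0, 44.0, 43.0, 42.0, 41.0, 40.0, 39.0, 38.0, 37.0,
[... 291 characters left out ...]
116 117 121 127 127 124 116  93  65  58  67 104 132 132 130 132 134
 135 135]
-54.6 [114 119 125 136 140 139 135 126  97  65  57  62  98 131 131 130 131 132
 132 137]
-57.0 [ 90 123 141 141 135 105  86 108  97  66  58  63  97 131 133 131 127  97
  97 129]
-59.4 [101 128 141 142 138 106  93 115  98  65  59  67 100 130 134 132 127 100
 104 132]
-61.8 [ 95 129 141 142 137 106  92 115  98  65  58  67  99 130 134 132 127 101
 105 132]
-64.2 [100 131 140 141 137 105  91 113  95  64  60  66  99 130 133 133 127  98
 102 132]
-66.6 [104 138 141 141 137 107  94 110  98  77  77  79 105 130 134 133 128 100
 103 132]
-69.0 [107 136 141 140 138 111  97 114 110 101  99  91 105 131 135 134 129 110
 116 135]
```

```bash
python3 -m crank '{"travel":[[-1,1,2],[-2,2,4],[-3,3,6],[-4,4,8],[-5,5,8]],"turn":[[0,0,0],[0,0,0],[0,0,0],[0,0,0],[0,0,0]],"gripper":[0.6,0.6,0.6,0.6,0.6]}'
python3 - <<'E'
from h import *
a=bot.grab_frame('wrist')['pixels'];b=bot.grab_frame('scene')['pixels'][170:420,200:440];r=cv2.imread('pics/r2.png')[:,:,::-1]
a=cv2.resize(a,(440,330));b=cv2.resize(b,(317,330));o=np.zeros((590,760,3),'u1');o[:330,:440]=a;o[:330,440:757]=b;o[335:585,:500]=r
cv2.imwrite('pics/fin.png',o[:,:,::-1])
E
```

```text
clock: 25.7
position: [0.3896, 0.4326, 0.2495]
tool_rot: [3.139, 0.002, 3.052]
force: [0.9, 0.3, 0.7]
grip_width: 0.0343
finger_force: 0.0Traceback (most recent call last):
  File "<stdin>", line 3, in <module>
ValueError: could not broadcast input array from shape (250,499,3) into shape (250,500,3)
```

Run:
```python
from h import *
a=bot.grab_frame('wrist')['pixels'];b=bot.grab_frame('scene')['pixels'][170:420,200:440];r=cv2.imread('pics/r2.png')[:,:,::-1]
a=cv2.resize(a,(440,330));b=cv2.resize(b,(317,330));o=np.zeros((590,760,3),'u1');o[:330,:440]=a;o[:330,440:757]=b;o[335:585,:499]=r
cv2.imwrite('pics/fin.png',o[:,:,::-1])
```

```text
(no output)
```

View pics/fin.png

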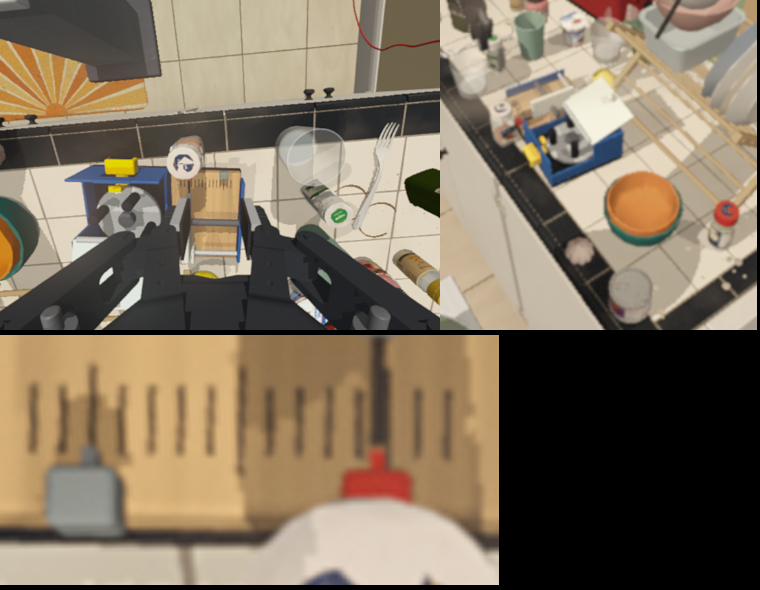

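The pointer (crop col 379) lines up with the red clip's tip (377), about 0.4 mm off. The cover is folded back and the bystanders are in place, so I'm handing in.

```bash
python3 -c "
from workcell import bot
print(bot.job_done())"
```

```text
the job is handed in; nothing more can be done
None
```

The job is done and handed in after about 26 s: the stop's pointer is within about 0.4 mm of the red clip, the cover is folded back over the hood, the green-lidded jar stands upright on the front strip, and in the last pictures nothing else looked moved or knocked over.

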